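# Open the screw press and nest the second dish

### The arm

A 6-joint arm with a two-finger parallel gripper is mounted at the origin on the work surface. World frame = base frame: x ahead of the robot, y to its left, z up, the work surface at z = 0. Lengths are in m, angles in rad, forces in N, time in s.
With the tool pointing down it reaches from about 0.35 to 0.975 m from the base axis. Payload 4.9 kg.
Tool frame: the origin (TCP) lies at the very end of the fingers, on their centre line; the grasp point (between the pads) lies 19 mm behind it; z points along the fingers, y is the line along which they close (so a half turn about z gives the same grasp; the last joint's range is limited). The gripper opens to 85 mm and grips with 20 to 120 N. Pads are 22 mm wide; open, the fingers measure 114 mm over their backs; the gripper's body (76 mm by 85 mm) begins 54 mm behind the grasp point. The pads swing forward as they close: fully open they stand 13 mm farther back than shut.
Start: joints at [1.159, 0.053, 1.613, -0, 1.476, -0.119], TCP at [0.18, 0.598, 0.231] pointing down, gripper open.
Joint ranges: [-3.01, 3.01], [-1.01, 2.22], [0.06, 2.58], [-1.02, 4.17], [0.09, 2.62], [-3.14, 3.14]. Speed limits (rad/s): [2.57, 2.57, 3.14, 3.14, 3.14, 3.14].

### API

Orientations are given as a unit quaternion [w, x, y, z].
In Python, from plant import manip, vision, order gives the robot as it stands.
- The arm moves only by the tool play_rows, never from a script. Its argument "steps" is a list that holds one entry, the list of rows, each a list of 6 numbers: the shift along the tool's x, y, z in mm, then the turn, a rotation vector about the tool's x, y, z in degrees. A call has 1 to 12 rows; each row is the pose to reach, as a shift and turn from the pose commanded when the call began, along the tool's axes at that moment; what a row does not reach only later rows make up. A row lasts 1/12 s, in which the tool goes at most 41.7 mm and 7.16 degrees, less where a joint would pass 70% of its speed; a pose out of reach is approached as far as the arm can. A call with a gripper value outside its range is refused whole. "claw" is the gripper's target within -1 to 1 (fully open at 1, half-way at 0, shut at -1), set as the call begins (left out, the last holds). The fingers move at their own pace and stop on an object; the grip force is fixed at half the most. Time passes only in rows, so rows that repeat a pose let the fingers close. It gives the time, the measured TCP pose, the force, the opening and the grip force at its end, in the units of the state.
- manip.state(): the state, without advancing time (a new reading comes with each control period).
- vision.grab_frame(name): name is "scene" or "side" or "wrist"; returns (picture, depth): 420x560x3 uint8, blue, green, red; 420x560 float32, m along the optical axis (not along the pixel's ray), 0 where there is no reading.
- vision.camera_info(name): a dict with "K" (3x3 intrinsics, pixels), "k1" (the pictures are not rectified: a ray, as slopes to the right and down, at radius r is drawn at 1 + k1 r^2 times it, then the intrinsics apply), "eye" and "orientation" of the camera in the world; the wrist camera has in their place "T_tool_cam" (4x4, takes a point from camera to tool coordinates, whose origin is the TCP and whose axes are the flange's). Camera axes: x right, y down, z forward; pixel columns grow to the right and rows downward; lengths in m; the calibration is good to about 2 mm. A picture is of the moment at which its call begins: read the wrist's pose just before it. camera_info takes no time and is no camera call.
- order.job_done(): hands the job in; it is judged then, once.
The state is a dict: "time": time; "joint_pos": joint angles; "joint_vel": joint speeds; "joint_efforts": joint torques, N m; "tool_pos": TCP position; "tool_rot": TCP orientation; "contact_force": force on the tool from outside, world axes, zero at the start; "ft_torque": the same for the moment, N m; "gripper_width": opening from 0.0 (shut) to 1.0 (fully open); "grasp_force": force on a finger pad.
Only numpy, scipy, OpenCV 4.12 (cv2) and the standard library are available. Lean on these libraries where they do the work, as an engineer would, in place of code of your own. Each camera call takes 0.05 s, during which the arm holds its last target. There are 200 camera calls.

### The job

Get the little screw press ready for loading: unscrew its handwheel anticlockwise until the pressing foot has risen clear above the dish standing under it, then pull the press's tray all the way out by its knob, keeping the dish standing in its seat. Then gently nest the matching small tapered dish from the shelf into the dish on the tray so that it sits fully down and level, and let go. Do not disturb the other things on the shelf.

Things in the scene. Friction and masses are not known exactly. Their poses are not given: they have to be found in the camera images.
- press: The grey screw press, fixed to the shelf. Origin on the shelf surface (z = 0) directly under the screw axis; z up; its tray slides out along the press's own -x (roughly towards the robot). Base plate 190 mm (x, from -100 to +90) by 170 mm (y), 15 mm thick. Two posts of 16 mm diameter at y = +-66 mm carry a crosshead 36 mm (x) by 160 mm (y) with its underside 100 mm and top 125 mm above the shelf; nuts on it reach 133 mm. Place and yaw vary.
- wheel_grip (a point): Centre of the round dark steel handwheel on top of the press, on the screw axis at mid-height of the rim. The wheel is a dished disc 60 mm in diameter, its rim 14 mm high (7 mm above and below this point), with an open space of at least 25 mm below the rim; nothing stands around it. Grip it across its diameter from above. The point stands 165 mm above the shelf when the screw is fully down and rises with the stem.
- wheel (a joint): Turn of the handwheel in rad, 0 to 6.28; grows anticlockwise seen from above. Its friction is about 0.15 N m and it stays where it is left. It starts between 0 and 0.7. The screw is steep: the wheel, stem and foot together rise 30 mm per full turn (4.77 mm per rad), so a hand on the wheel must rise with it.
- stem (a joint): Height of stem, foot and wheel above their lowest position in m, 0 to 0.030; = 0.004775 x wheel. At 0.012 the underside of the foot is level with the rim of the dish below; 0.014 and more is clear of it.
- foot (a point): Centre of the underside of the round steel pressing foot (36 mm diameter, 10 mm thick) at the lower end of the stem; 48 mm above the shelf when fully down, where it reaches 12 mm into the dish.
- tray (a joint): How far the tray is drawn out in m: 0 (dish under the foot, the start) to 0.13 (stop). Slides along the press's -x with about 1.5 N friction and stays where it is left. While the foot is in the dish it blocks the dish.
- tray_knob (a point): Grip point on the tray's upright black round knob, a post of 18 mm diameter from 22 to 58 mm above the shelf; this point is on its axis 46 mm above the shelf. It stands 95 mm in front (press -x) of the dish's centre, and moves with the tray.
- tray_seat (a point): Centre of the dish seat on the tray's upper surface (22 mm above the shelf): a low ring, inside diameter 40 mm, 5 mm high, in which the dish stands. Moves with the tray; axes as the press.
- press_dish: White ceramic tapered dish standing loose in the tray's seat. Origin at the centre of its underside, z up. 38 mm high; outside diameter 32 mm at the bottom widening to an upright collar 64 mm in diameter and 10 mm high (28 to 38 mm above the underside) at the rim; mouth about 53 mm inside diameter; inner floor 16 mm above the underside. Mass about 0.14 kg.
- loose_dish: Second dish, same shape and size, upright on the shelf. Origin under its centre. Grip it from above across the 64 mm collar (28 to 38 mm up), fingertips at most 5 mm below the collar, or they meet the equally wide lower collar when nesting. Fully nested, its underside is 16 mm above the other's and the collars 6 mm apart; side play about 1 mm, the taper guides it in. Mass 0.1 to 0.2 kg.
- ramekin: Bystander: a larger white ceramic ramekin, 86 mm in diameter, 50 mm high, without taper or collar; does not nest. Origin under its centre.
- spice_jar: Bystander: glass spice jar with a twist cap, 46 mm in diameter, 95 mm high. Origin under its centre.
- funnel: Bystander: white plastic funnel standing mouth down, 90 mm in diameter, 90 mm high. Origin under its centre.
- dulce_jar: Bystander: dulce de leche glass jar, 76 mm in diameter, 110 mm high, out at the side. Origin under its centre.
- tin: Bystander: food tin, 74 mm in diameter, 100 mm high, out at the side. Origin under its centre.
Not all that is in view belongs to the job. What is shaped like the loose_dish but brown or pink is not meant. What is shaped like the press_dish but green is not meant.

How it is judged:
By the outcome, as a careful person would: the job done as asked, in the order asked, and still so for the second after the job is handed in, with the robot touching nothing.
It also fails if it takes over 72 s, if anything falls off the work surface, if the arm or the gripper's body presses on something with over 40 N, if the wrist force passes 120 N, or if a joint passes its speed limit or range.

## Working session

There is one attempt and no reset: what is moved stays moved. The work goes in short steps, Python scripts to look and compute and a tool call to move; the robot and the scene stay as the last step left them, time stands still between calls to the robot, and variables do not carry over. Pictures are saved under pics/ and viewed, at most 10 in all, crops included, and the job is handed in when it is done.

Besides the shell and the picture viewer there is one more tool, called after "Call:" by a JSON object that holds its "method" and its "body", one argument or row to a line. play_rows: Moves the arm, as the interface text tells. Its arguments: {"type":"object","properties":{"steps":{"type":"array"},"claw":{"type":"number"}},"required":["steps"]}

```bash
ls; mkdir -p pics
python3 - <<'E'
from plant import manip, vision
import cv2,numpy as np
s=manip.state();print(s)
ims=[]
for n in("scene","side"):
    p,d=vision.grab_frame(n);np.savez(f"pics/{n}0.npz",p=p,d=d);cv2.imwrite(f"pics/{n}0.png",p)
    print(n,vision.camera_info(n),(d>0).mean())
print(vision.camera_info("wrist"))
E
```

```text
pics
{'time': 0.0, 'joint_pos': array([ 1.15901916e+00,  5.33876653e-02,  1.61430835e+00,  1.77624185e-06,
        1.47598027e+00, -1.18967851e-01]), 'joint_vel': array([-2.74166245e-04, -5.67019740e-04, -3.86628145e-04,  5.38825922e-05,
       -7.99431995e-04,  1.36188477e-03]), 'joint_efforts': array([ 3.28719514e-03, -3.93671072e+01, -3.70189655e+01,  1.37516322e-04,
        6.72414477e-03, -1.68649755e-06]), 'tool_pos': array([0.18013032, 0.59782819, 0.23003534]), 'tool_rot': array([-2.74088349e-04,  1.45882209e-01,  9.89301418e-01, -1.00511328e-03]), 'contact_force': array([-0.21877127, -0.19507002, -0.22229832]), 'ft_torque': array([-0.01828698,  0.02947032, -0.0172954 ]), 'grasp_force': 0.0, 'gripper_width': 1.0003330240921444}
scene {'K': array([[406.6428052 ,   0.        , 275.0948394 ],
       [  0.        , 406.6428052 , 205.66284864],
       [  0.        ,   0.        ,   1.        ]]), 'k1': 0.02820089656917077, 'eye': array([1.14930332, 0.59938036, 0.71268618]), 'orientation': array([-0.16516464,  0.31295057,  0.83222164, -0.42683688])} 0.9960926870748299
side {'K': arr
[... 174 characters left out ...]
016, 'eye': array([ 0.15895438, -0.47951151,  0.81078216]), 'orientation': array([-0.34473034,  0.86968802, -0.32653461,  0.13482914])} 0.9958248299319727
{'K': array([[289.3462108 ,   0.        , 279.21778111],
       [  0.        , 289.3462108 , 209.62356199],
       [  0.        ,   0.        ,   1.        ]]), 'k1': -0.056107649513398306, 'T_tool_cam': array([[-3.71403031e-04, -9.55246858e-01, -2.95809570e-01,
         7.50355618e-02],
       [ 9.99998991e-01, -7.60321000e-04,  1.19972991e-03,
        -1.91245652e-03],
       [-1.37094846e-03, -2.95808826e-01,  9.55246177e-01,
        -1.43202863e-01],
       [ 0.00000000e+00,  0.00000000e+00,  0.00000000e+00,
         1.00000000e+00]])}
```

View pics/scene0.png

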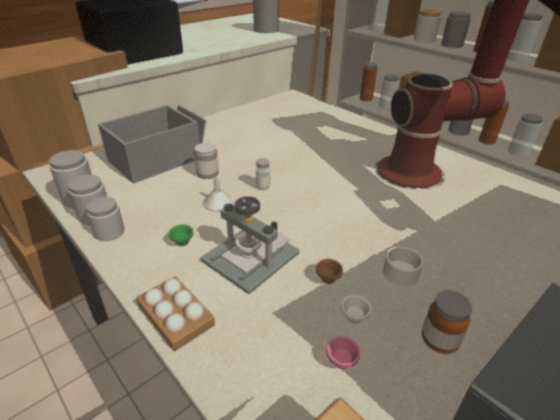

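View pics/side0.png

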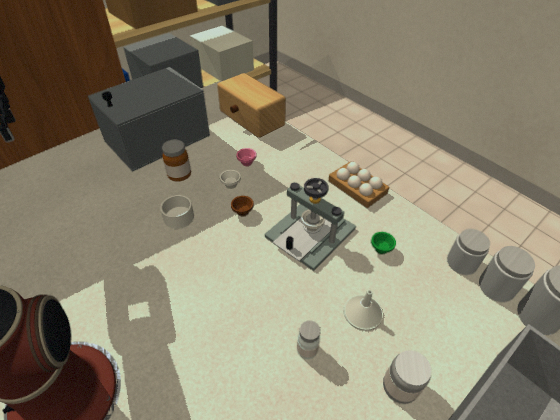

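Scene view: press at about (250,250), wheel (248,206), white small tapered dish (355,310), brown (329,271), pink (343,353), green (181,235), ramekin (403,265). Side view: wheel (316,189), knob (290,243), white small dish (230,179), ramekin (177,211). The white (355,310)/(230,179) is the loose_dish: it is white, small and tapered.

```bash
cat > h.py <<'E'
import numpy as np,cv2
from scipy.spatial.transform import Rotation as R
from plant import manip,vision
def rot(q): return R.from_quat(np.roll(q,-1))
def cam(n,s=None):
    c=vision.camera_info(n)
    if n!="wrist": return c["K"],c["k1"],rot(c["orientation"]).as_matrix(),np.array(c["eye"])
    s=s or manip.state();T=np.eye(4);T[:3,:3]=rot(s["tool_rot"]).as_matrix();T[:3,3]=s["tool_pos"];T=T@c["T_tool_cam"]
    return c["K"],c["k1"],T[:3,:3],T[:3,3]
def rays(uv,C):
    K,k1=C[:2];d=np.array([k1,0,0,0,0.])
    x=cv2.undistortPoints(np.float64(uv).reshape(-1,1,2),K,d).reshape(-1,2)
    return np.c_[x,np.ones(len(x))]
def plane(uv,z,C):
    r=rays(uv,C)@C[2].T;return C[3]+r*((z-C[3][2])/r[:,2])[:,None]
def cloud(d,C):
    v,u=np.mgrid[:d.shape[0],:d.shape[1]]
    r=rays(np.c_[u.ravel(),v.ravel()],C)*d.reshape(-1,1)
    return (r@C[2].T+C[3]).reshape(*d.shape,3)
def circ(P):
    A=np.c_[2*P[:,:2],np.ones(len(P))];a=np.linalg.lstsq(A,(P[:,:2]**2).sum(1),rcond=None)[0]
    return a[:2],np.sqrt(a[2]+a[:2]@a[:2])
E
python3 - <<'E'
from h import *
for n,boxes in (("scene",dict(press=(195,190,305,290),loose=(335,290,375,328),ram=(380,243,425,288),brown=(312,256,346,286),pink=(322,335,364,372))),("side",dict(press=(262,170,360,268),loose=(214,165,246,193),ram=(156,190,198,230),brown=(226,193,258,220),pink=(232,145,262,169)))):
    z=np.load(f"pics/{n}0.npz");C=cam(n);W=cloud(z["d"],C)
    for k,(a,b,c,d) in boxes.items():
        P=W[b:d,a:c].reshape(-1,3)
        if k!="press":
            Q=P[(P[:,2]>.012)&(P[:,2]<.07)];t=np.percentile(Q[:,2],95);Q=Q[Q[:,2]>t-.006];m=(Q.min(0)+Q.max(0))/2
            print(n,k,"top",t.round(3),"mid",m.round(3),circ(Q),len(Q))
        else:
            Q=P[P[:,2]>.15];print(n,"wheel",np.median(Q,0).round(4),(Q.min(0)+Q.max(0))/2,Q[:,2].max(),circ(Q))
            Q=P[(P[:,2]>.115)&(P[:,2]<.14)];r=cv2.minAreaRect(np.float32(Q[:,:2]*1000));print("cross",r)
            Q=P[(P[:,2]>.009)&(P[:,2]<.14)];r=cv2.minAreaRect(np.float32(Q[:,:2]*1000));print("base",r)
E
```

```text
scene wheel [ 0.6917 -0.009   0.1701] [0.90280595 0.27736854 0.43554279] 0.7126861757486527 (array([0.91684474, 0.29211347]), np.float64(0.3818095732946237))
cross ((687.2431640625, -14.543960571289062), (37.155921936035156, 160.39398193359375), 7.555346965789795)
base ((679.4344482421875, -110.82630920410156), (384.73516845703125, 217.50550842285156), 89.51106262207031)
scene loose top 0.039 mid [0.632 0.282 0.037] (array([0.63335738, 0.28193728]), np.float64(0.029165318704802833)) 270
scene ram top 0.051 mid [0.44  0.268 0.049] (array([0.4413319 , 0.26802286]), np.float64(0.03994689243321923)) 260
scene brown top 0.039 mid [0.589 0.166 0.037] (array([0.58995117, 0.166502  ]), np.float64(0.028926581391008652)) 198
scene pink top 0.038 mid [0.734 0.334 0.036] (array([0.73543495, 0.33443527]), np.float64(0.0288130459918682)) 334
side wheel [ 0.6809 -0.0219  0.1688] [ 0.43709633 -0.23385253  0.48406951] 0.8107821553729833 (array([ 0.4248729 , -0.24904394]), np.float64(0.34783234260471246))
cross ((685.2490844726562, -18.287643432617188), (37.939979553222656, 159.71559143066406), 8.330245971679688)
base ((765.7659912109375, -6.158416748046875), (386.0843811035156, 173.4779510498047), 8.22765064239502)
side loose top 0.038 mid [0.631 0.279 0.036] (array([0.63006368, 0.27869771]), np.float64(0.02893659241057671)) 131
side ram top 0.05 mid [0.439 0.267 0.049] (array([0.43850148, 0.26601428]), np.float64(0.040247924582663665)) 185
side brown top 0.038 mid [0.588 0.163 0.036] (array([0.58754934, 0.16309286]), np.float64(0.029139010860913698)) 135
side pink top 0.038 mid [0.733 0.332 0.037] (array([0.73250682, 0.33112881]), np.float64(0.029125657928166227)) 102
```

Call:
{"method": "play_rows", "body": {
  "steps": [
    [[-662,-442,-30,0,0,86],[-662,-442,-30,0,0,86],[-662,-442,-30,0,0,86],[-662,-442,-30,0,0,86],[-662,-442,-30,0,0,86],[-662,-442,-30,0,0,86],[-662,-442,-30,0,0,86],[-662,-442,-30,0,0,86],[-662,-442,-30,0,0,86],[-662,-442,-30,0,0,86],[-662,-442,-30,0,0,86],[-662,-442,-30,0,0,86]]
  ],
  "claw": 1
}}

```text
time: 1.1
tool_pos: [0.4988, 0.2109, 0.2498]
tool_rot: [-0.0, 0.783, 0.622, -0.0]
contact_force: [0.8, -0.2, 1.0]
gripper_width: 1.001
grasp_force: 0.0
```

```bash
cat >> h.py <<'E'
def go(x,y,z,heading):
    "shift (mm, tool axes) and turn (deg) from here to a tool-down pose with tool y at heading (deg)"
    s=manip.state();Rt=rot(s["tool_rot"]);h=np.deg2rad(heading)
    Y=np.array([np.cos(h),np.sin(h),0]);Z=np.array([0,0,-1.]);G=R.from_matrix(np.c_[np.cross(Y,Z),Y,Z])
    a=Rt.as_matrix()[:,1]
    print("t",s["time"],"pos",s["tool_pos"].round(4),"head",np.rad2deg(np.arctan2(a[1],a[0])).round(1),"q",s["joint_pos"].round(2),"w",round(s["gripper_width"],3),"F",s["contact_force"].round(1),"g",round(s["grasp_force"],1))
    print("shift",(Rt.inv().apply(np.array([x,y,z])-s["tool_pos"])*1000).round(1),"turn",np.rad2deg((Rt.inv()*G).as_rotvec()).round(1))
E
python3 -c "
from h import *
go(.686,-.0165,.25,-111)"
```

```text
t 1.1 pos [0.4988 0.2109 0.2498] head -13.1 q [ 0.26 -0.16  1.78  0.    1.52  0.49] w 1.001 F [ 0.8 -0.2  1. ] g 0.0
shift [-179.1  233.8   -0.3] turn [-0.   0.  97.9]
```

Call:
{"method": "play_rows", "body": {
  "steps": [
    [[-179,234,0,0,0,98],[-179,234,0,0,0,98],[-179,234,0,0,0,98],[-179,234,0,0,0,98],[-179,234,0,0,0,98],[-179,234,0,0,0,98],[-179,234,0,0,0,98],[-179,234,0,0,0,98],[-179,234,0,0,0,98],[-179,234,0,0,0,98],[-179,234,0,0,0,98],[-179,234,0,0,0,98]]
  ]
}}

```text
time: 2.1
tool_pos: [0.6868, -0.0136, 0.2492]
tool_rot: [-0.0, 0.997, -0.079, -0.001]
contact_force: [-0.6, 0.0, 0.9]
gripper_width: 1.003
grasp_force: 0.0
```

```bash
python3 -c "
from h import *
go(.686,-.0165,.25,-111)
s=manip.state();p,d=vision.grab_frame('wrist');C=cam('wrist',s);W=cloud(d,C);np.savez('pics/w1.npz',p=p,d=d)
cv2.imwrite('pics/w1.png',p)
m=(W[...,2]>.155)&(W[...,2]<.19)&(np.hypot(W[...,0]-.686,W[...,1]+.0165)<.045);P=W[m]
print(len(P),(P.min(0)+P.max(0))/2,P.min(0),P.max(0),np.percentile(P[:,2],[5,50,95]))
T=P[P[:,2]>np.percentile(P[:,2],95)-.006];print(circ(T))
m=(W[...,2]>.115)&(W[...,2]<.14)&(np.hypot(W[...,0]-.686,W[...,1]+.0165)<.1);print(cv2.minAreaRect(np.float32(W[m][:,:2]*1000)))
"
```

```text
t 2.1 pos [ 0.6868 -0.0136  0.2492] head -99.0 q [-0.13  0.19  1.44 -0.    1.52  1.6 ] w 1.003 F [-0.6  0.   0.9] g 0.0
shift [-0.3  3.  -0.8] turn [ 0.   0.1 12. ]
4188 [ 0.68715702 -0.0186897   0.16890732] [ 0.6574818  -0.04842115  0.16064725] [0.71683224 0.01104175 0.1771674 ] [0.16457417 0.16954434 0.17508932]
(array([ 0.68745699, -0.01855608]), np.float64(0.0233724518407258))
((686.9657592773438, -18.2142333984375), (36.4090576171875, 159.81646728515625), 7.649616241455078)
```

View pics/w1.png

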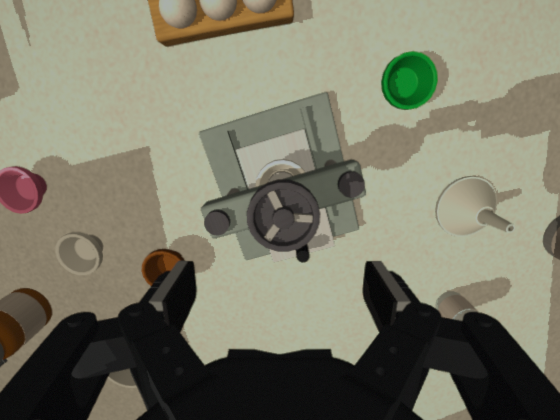

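The wrist view shows the wheel at (283,215), the black tray knob at (303,255), the white loose dish at (80,253), brown at (162,266), pink at (20,188) and green at (410,80). I'll descend onto the wheel.

Call:
{"method": "play_rows", "body": {
  "steps": [
    [[1,5,0,0,0,7],[1,5,0,0,0,12],[1,5,25,0,0,12],[1,5,50,0,0,12],[1,5,75,0,0,12],[1,5,95,0,0,12],[1,5,105,0,0,12],[1,5,105,0,0,12],[1,5,105,0,0,12]]
  ]
}}

```text
time: 2.9
tool_pos: [0.6871, -0.0184, 0.1449]
tool_rot: [0.0, 0.984, -0.179, -0.0]
contact_force: [-0.2, 0.0, 0.4]
gripper_width: 1.002
grasp_force: 0.0
```

Call:
{"method": "play_rows", "body": {
  "steps": [
    [[0,0,0,0,0,0],[0,0,0,0,0,0],[0,0,0,0,0,0],[0,0,0,0,0,0],[0,0,0,0,0,0],[0,0,0,0,0,0],[0,0,0,0,0,0],[0,0,0,0,0,0]]
  ],
  "claw": -1
}}

```text
time: 3.57
tool_pos: [0.689, -0.0174, 0.1486]
tool_rot: [-0.001, 0.984, -0.179, 0.003]
contact_force: [-0.0, 3.9, 6.2]
gripper_width: 0.682
grasp_force: 64.2
```

```bash
python3 -c "
from h import *
go(.6871,-.0186,.144,-111)"
```

```text
t 3.5667 pos [ 0.689  -0.0174  0.1486] head -110.6 q [-0.13  0.26  1.53  0.    1.35  1.8 ] w 0.682 F [-0.   3.9  6.2] g 64.2
shift [-1.4  1.8  4.6] turn [-0.2 -0.3  0.4]
```

Call:
{"method": "play_rows", "body": {
  "steps": [
    [[1,-1,-2,0,0,0],[1,-1,-4,0,0,-5],[1,-1,-4.5,0,0,-12],[1,-1,-5.1,0,0,-19],[1,-1,-5.7,0,0,-26],[1,-1,-6.3,0,0,-33],[1,-1,-6.8,0,0,-40],[1,-1,-7.4,0,0,-47],[1,-1,-8,0,0,-54],[1,-1,-8.6,0,0,-61],[1,-1,-9.2,0,0,-68],[1,-1,-9.8,0,0,-75]]
  ]
}}

```text
time: 4.57
tool_pos: [0.688, -0.0146, 0.1549]
tool_rot: [-0.003, 0.888, 0.46, 0.001]
contact_force: [-1.6, 10.4, 1.2]
gripper_width: 0.683
grasp_force: 66.2
```

Call:
{"method": "play_rows", "body": {
  "steps": [
    [[1.6,-1.2,-0.6,0,0,-7],[1.6,-1.2,-1.2,0,0,-14],[1.6,-1.2,-1.8,0,0,-21],[1.6,-1.2,-2.4,0,0,-28],[1.6,-1.2,-2.9,0,0,-35],[1.6,-1.2,-3.5,0,0,-42],[1.6,-1.2,-4.1,0,0,-49],[1.6,-1.2,-4.7,0,0,-56],[1.6,-1.2,-5.3,0,0,-63],[1.6,-1.2,-5.9,0,0,-70],[1.6,-1.2,-6.5,0,0,-77],[1.6,-1.2,-7,0,0,-84]]
  ]
}}

```text
time: 5.57
tool_pos: [0.6848, -0.0149, 0.1619]
tool_rot: [-0.005, 0.353, 0.936, -0.001]
contact_force: [-14.3, 4.2, 7.3]
gripper_width: 0.677
grasp_force: 66.7
```

```bash
python3 -c "
from h import *
go(.6871,-.0186,.144,120)"
```

```text
t 5.5667 pos [ 0.6848 -0.0149  0.1619] head 48.7 q [-0.13  0.25  1.52 -0.    1.39 -0.98] w 0.677 F [-14.3   4.2   7.3] g 66.7
shift [-4.3 -1.2 17.8] turn [  0.   -0.7 -71.3]
```

Call:
{"method": "play_rows", "body": {
  "steps": [
    [[1.9,-1.6,-0.9,0,0,-7],[1.9,-1.6,-1.6,0,0,-14],[1.9,-1.6,-2.2,0,0,-21],[1.9,-1.6,-2.8,0,0,-28],[1.9,-1.6,-3.4,0,0,-35],[1.9,-1.6,-4,0,0,-42],[1.9,-1.6,-4.6,0,0,-49],[1.9,-1.6,-5.2,0,0,-56],[1.9,-1.6,-5.8,0,0,-63],[1.9,-1.6,-6.4,0,0,-70],[1.9,-1.6,-7,0,0,-77],[1.9,-1.6,-7,0,0,-77]]
  ]
}}

```text
time: 6.57
tool_pos: [0.6846, -0.018, 0.1683]
tool_rot: [-0.003, -0.305, 0.952, -0.002]
contact_force: [-5.0, -3.0, 0.0]
gripper_width: 0.683
grasp_force: 66.1
```

Call:
{"method": "play_rows", "body": {
  "steps": [
    [[0,0,0,0,0,0],[0,0,0,0,0,0],[0,0,0,0,0,0],[0,0,0,0,0,0],[0,0,0,0,0,0],[0,0,0,0,0,0],[0,0,-35,0,0,0],[0,0,-70,0,0,0],[0,0,-90,0,0,0],[0,0,-90,0,0,0]]
  ],
  "claw": 1
}}

```text
time: 7.4
tool_pos: [0.6889, -0.016, 0.267]
tool_rot: [0.005, -0.304, 0.953, -0.003]
contact_force: [-0.5, 0.2, 1.9]
gripper_width: 1.0
grasp_force: 0.0
```

```bash
python3 -c "
from h import *
go(.592,-.031,.16,98)
s=manip.state();p,d=vision.grab_frame('wrist');C=cam('wrist',s);W=cloud(d,C)
p2,d2=vision.grab_frame('side');cv2.imwrite('pics/w2.png',np.hstack([p[::1],p2])[:, :]);
cv2.imwrite('pics/s2.png',cv2.resize(p2[150:290,240:380],None,fx=4,fy=4))
W2=cloud(d2,cam('side'))
for n,w in (('w',W),('s',W2)):
  r=np.hypot(w[...,0]-.687,w[...,1]+.0165);m=(w[...,2]>.15)&(w[...,2]<.22)&(r<.045);P=w[m]
  print(n,(P.min(0)+P.max(0))/2,np.percentile(P[:,2],[5,50,95]))
  r=np.hypot(w[...,0]-.592,w[...,1]+.031);m=(w[...,2]>.04)&(w[...,2]<.065)&(r<.03);P=w[m]
  print('knob',len(P),(P.min(0)+P.max(0))/2,np.median(P,0),P.min(0),P.max(0))
"
```

```text
t 7.4 pos [ 0.6889 -0.016   0.267 ] head 125.3 q [-0.13  0.18  1.42 -0.    1.53 -2.32] w 1.0 F [-0.5  0.2  1.9] g 0.0
shift [ 88.6  44.7 105.9] turn [-0.3  0.6 27.3]
w [ 0.6860268  -0.01841209  0.18857901] [0.18436353 0.18928601 0.19478791]
knob 213 [ 0.59291506 -0.03088069  0.05052199] [ 0.59334188 -0.03136536  0.05843023] [ 0.58400339 -0.03967563  0.04020118] [ 0.60182673 -0.02208575  0.06084279]
s [ 0.68539051 -0.01686823  0.17293463] [0.17930474 0.1872357  0.19323083]
knob 58 [ 0.59172951 -0.02999639  0.05161195] [ 0.58884944 -0.03277673  0.05441537] [ 0.582894   -0.03921591  0.04117988] [ 0.60056503 -0.02077688  0.06204401]
```

View pics/s2.png

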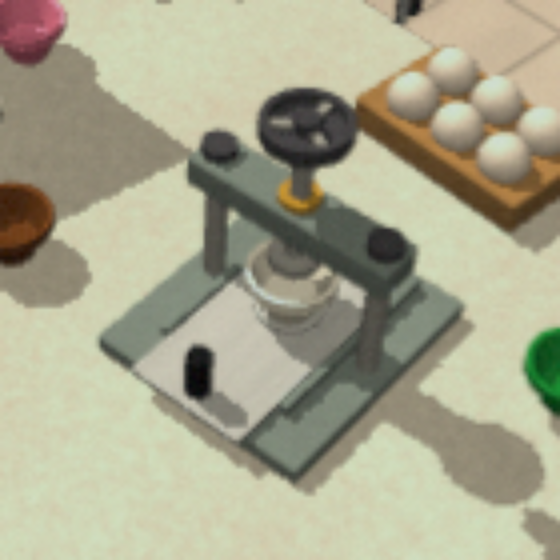

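The crop of the side view shows the foot raised clear above the dish (around (290,260)). The rim rose about 20 mm, and the knob is at (200,370). I'll go over the knob, then down.

Call:
{"method": "play_rows", "body": {
  "steps": [
    [[30,15,0,0,0,7],[60,30,0,0,0,14],[88,44.5,0,0,0,21],[88,44.5,20,0,0,27],[88,44.5,60,0,0,27],[88,44.5,95,0,0,27],[88,44.5,130,0,0,27],[88,44.5,165,0,0,27],[88,44.5,195,0,0,27],[88,44.5,220,0,0,27],[88,44.5,236,0,0,27],[88,44.5,236,0,0,27]]
  ]
}}

```text
time: 8.5
tool_pos: [0.5829, -0.0294, 0.0159]
tool_rot: [-0.006, -0.073, 0.997, 0.002]
contact_force: [-0.5, 0.2, -0.3]
gripper_width: 1.0
grasp_force: 0.0
```

Call:
{"method": "play_rows", "body": {
  "steps": [
    [[0,0,0,0,0,0],[0,0,0,0,0,0],[0,0,0,0,0,0],[0,0,0,0,0,0],[0,0,0,0,0,0],[0,0,0,0,0,0],[0,0,0,0,0,0],[0,0,0,0,0,0],[0,0,0,0,0,0],[0,0,0,0,0,0],[0,0,0,0,0,0],[0,0,0,0,0,0]]
  ],
  "claw": -1
}}

```text
time: 9.5
tool_pos: [0.5891, -0.0295, 0.0244]
tool_rot: [0.001, -0.073, 0.997, 0.001]
contact_force: [-3.0, 4.9, 6.0]
gripper_width: 0.193
grasp_force: 58.5
```

```bash
python3 -c "
from h import *
s=manip.state();x,y,z=s['tool_pos'];a=np.deg2rad(8)
go(x-.13*np.cos(a),y-.13*np.sin(a),z,98)"
```

```text
t 9.5 pos [ 0.5891 -0.0295  0.0244] head 98.3 q [-0.18  0.19  1.84  0.    1.12 -1.89] w 0.193 F [-3.   4.9  6. ] g 58.5
shift [130.    0.7  -0.2] turn [0.1 0.1 0.3]
```

Call:
{"method": "play_rows", "body": {
  "steps": [
    [[0,0,-3,0,0,0],[4,0,-4,0,0,0],[12,0,-4,0,0,0],[24,0,-4,0,0,0],[38,0,-4,0,0,0],[53,0,-4,0,0,0],[68,0,-4,0,0,0],[83,0,-4,0,0,0],[97,0,-4,0,0,0],[108,0,-4,0,0,0],[117,0,-4,0,0,0],[122,0,-4,0,0,0]]
  ]
}}

```text
time: 10.5
tool_pos: [0.4639, -0.046, 0.0246]
tool_rot: [-0.002, -0.072, 0.997, 0.002]
contact_force: [0.2, 8.7, -12.1]
gripper_width: 0.195
grasp_force: 59.8
```

Call:
{"method": "play_rows", "body": {
  "steps": [
    [[3,0,0,0,0,0],[6,0,0,0,0,0],[9,0,0,0,0,0],[12,0,0,0,0,0],[12,0,0,0,0,0],[12,0,0,0,0,0]]
  ]
}}

```text
time: 11.0
tool_pos: [0.4594, -0.0467, 0.0254]
tool_rot: [0.007, -0.071, 0.997, 0.003]
contact_force: [27.3, 15.3, -33.5]
gripper_width: 0.192
grasp_force: 59.4
```

```bash
python3 -c "
from h import *
go(.46,-.048,.03,98)"
```

```text
t 11.0 pos [ 0.4594 -0.0467  0.0254] head 98.1 q [-0.27 -0.12  2.15  0.01  1.1  -1.99] w 0.192 F [ 27.3  15.3 -33.5] g 59.4
shift [-0.5 -1.3 -4.6] turn [0.3 0.9 0.1]
```

Call:
{"method": "play_rows", "body": {
  "steps": [
    [[-5,0,3,0,0,0],[-7,1,4,0,0,0],[-7,1,4,0,0,0]]
  ]
}}

```text
time: 11.25
tool_pos: [0.4644, -0.0461, 0.025]
tool_rot: [0.002, -0.072, 0.997, 0.002]
contact_force: [0.3, 12.4, 4.9]
gripper_width: 0.193
grasp_force: 63.8
```

Call:
{"method": "play_rows", "body": {
  "steps": [
    [[0,0,0,0,0,0],[0,0,0,0,0,0],[0,0,0,0,0,0],[0,0,0,0,0,0],[0,0,0,0,0,0],[0,0,0,0,0,0],[0,0,0,0,0,0],[0,0,-30,0,0,0],[0,0,-70,0,0,0],[0,0,-110,0,0,0],[0,0,-150,0,0,0],[0,0,-190,0,0,0]]
  ],
  "claw": 1
}}

```text
time: 12.25
tool_pos: [0.4622, -0.0477, 0.2147]
tool_rot: [-0.0, -0.073, 0.997, -0.0]
contact_force: [1.2, -0.6, -0.6]
gripper_width: 0.998
grasp_force: 0.0
```

```bash
python3 -c "
from h import *
go(.631,.280,.23,98)
p,d=vision.grab_frame('side');p2,d2=vision.grab_frame('scene')
a=cv2.resize(p[150:290,200:340],(400,400));b=cv2.resize(p2[180:340,240:400],(400,400));cv2.imwrite('pics/s3.png',np.hstack([a,b]))
for n,dd in (('side',d),('scene',d2)):
  w=cloud(dd,cam(n))
  for k,c,lo,hi in (('knob',(.463,-.049),.04,.066),('dish',(.557,-.035),.05,.068),('wheel',(.686,-.0175),.16,.21),('loose',(.631,.28),.03,.045)):
    r=np.hypot(w[...,0]-c[0],w[...,1]-c[1]);P=w[(w[...,2]>lo)&(w[...,2]<hi)&(r<.045)]
    if len(P): print(n,k,len(P),((P.min(0)+P.max(0))/2).round(4),np.percentile(P[:,2],95).round(4),circ(P))
"
```

```text
t 12.25 pos [ 0.4622 -0.0477  0.2147] head 98.3 q [-0.26 -0.34  1.99 -0.    1.49 -1.98] w 0.998 F [ 1.2 -0.6 -0.6] g 0.0
shift [-214.6  299.8  -15.4] turn [-0.  -0.   0.3]
side knob 64 [ 0.4672 -0.0466  0.05  ] 0.058 (array([ 0.46686624, -0.04721671]), np.float64(0.006908708178847382))
side dish 251 [ 0.5612 -0.0336  0.0559] 0.0603 (array([ 0.56046039, -0.03497756]), np.float64(0.02874036846031108))
side wheel 416 [ 0.6855 -0.0182  0.1865] 0.1931 (array([ 0.68467902, -0.0188298 ]), np.float64(0.02318035607196275))
scene knob 45 [ 0.47   -0.0435  0.0504] 0.0593 (array([ 0.46928894, -0.04341927]), np.float64(0.00699837744909244))
scene dish 218 [ 0.5631 -0.0312  0.0562] 0.0613 (array([ 0.56380982, -0.03023563]), np.float64(0.028737713568788147))
scene wheel 422 [ 0.6872 -0.014   0.1784] 0.1944 (array([ 0.68807883, -0.01350941]), np.float64(0.023394161235217377))
scene loose 336 [0.6321 0.2819 0.0357] 0.0392 (array([0.63358659, 0.28215398]), np.float64(0.02885941946890317))
```

View pics/s3.png

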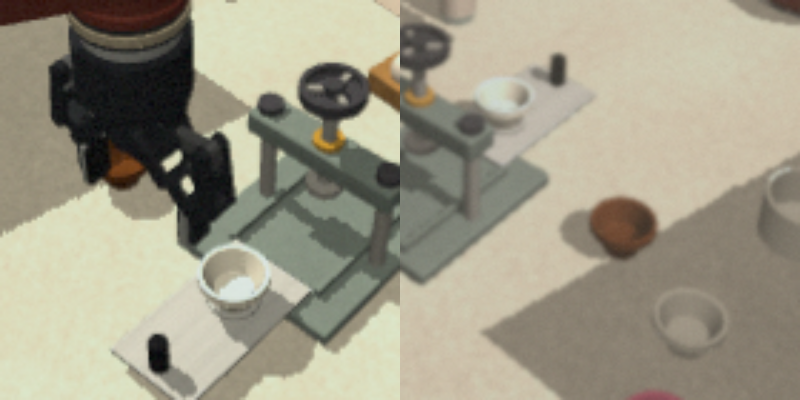

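Side crop (left half): the dish (235,280) is still in its seat on the drawn-out tray, and the knob is at (158,353). The tray sits about 5 mm short of its stop because my relief step pushed it back, so I'll regrip and pull it to the stop. Right half: the white empty tapered dish at (690,320) is the loose_dish; brown is at (622,225).

Call:
{"method": "play_rows", "body": {
  "steps": [
    [[-4,0,40,0,0,0],[-4,0,80,0,0,0],[-4,0,120,0,0,0],[-4,0,155,0,0,0],[-4,0,180,0,0,0],[-4,0,185,0,0,0],[-4,0,185,0,0,0]]
  ]
}}

```text
time: 12.93
tool_pos: [0.4645, -0.0467, 0.0256]
tool_rot: [-0.003, -0.073, 0.997, 0.001]
contact_force: [0.9, 1.2, -0.5]
gripper_width: 0.995
grasp_force: 0.0
```

Call:
{"method": "play_rows", "body": {
  "steps": [
    [[0,0,0,0,0,0],[0,0,0,0,0,0],[0,0,0,0,0,0],[0,0,0,0,0,0],[0,0,0,0,0,0],[0,0,0,0,0,0],[0,0,0,0,0,0],[0,0,0,0,0,0],[0,0,0,0,0,0],[0,0,0,0,0,0],[0,0,0,0,0,0],[0,0,0,0,0,0]]
  ],
  "claw": -1
}}

```text
time: 13.93
tool_pos: [0.4673, -0.0456, 0.0293]
tool_rot: [0.001, -0.072, 0.997, 0.002]
contact_force: [-2.3, 7.7, 7.3]
gripper_width: 0.191
grasp_force: 58.4
```

Call:
{"method": "play_rows", "body": {
  "steps": [
    [[2,0,0,0,0,0],[4,0,0,0,0,0],[6,0,0,0,0,0],[7,0,0,0,0,0],[8,0,0,0,0,0],[8,0,0,0,0,0],[8,0,0,0,0,0]]
  ]
}}

```text
time: 14.52
tool_pos: [0.4625, -0.0462, 0.0294]
tool_rot: [0.005, -0.072, 0.997, 0.002]
contact_force: [11.3, 10.8, -5.0]
gripper_width: 0.193
grasp_force: 58.6
```

Call:
{"method": "play_rows", "body": {
  "steps": [
    [[0,0,0,0,0,0],[0,0,0,0,0,0],[0,0,0,0,0,0],[0,0,0,0,0,0],[0,0,0,0,0,0],[0,0,0,0,0,0],[0,0,0,0,0,0],[0,0,-30,0,0,0],[0,0,-70,0,0,0],[0,0,-110,0,0,0],[0,0,-150,0,0,0],[0,0,-190,0,0,0]]
  ],
  "claw": 1
}}

```text
time: 15.52
tool_pos: [0.4582, -0.0483, 0.2198]
tool_rot: [-0.0, -0.073, 0.997, -0.0]
contact_force: [1.0, -0.1, 0.1]
gripper_width: 1.0
grasp_force: 0.0
```

```bash
cat > look.py <<'E'
from h import *
def look(names,things):
  for n in names:
    s=manip.state();p,d=vision.grab_frame(n);C=cam(n,s);w=cloud(d,C);cv2.imwrite(f'pics/{n}_{s["time"]:.1f}.png',p)
    for k,c,lo,hi,R0 in things:
      r=np.hypot(w[...,0]-c[0],w[...,1]-c[1]);P=w[(w[...,2]>lo)&(w[...,2]<hi)&(r<R0)]
      if len(P): print(n,k,len(P),((P.min(0)+P.max(0))/2).round(4),(P.max(0)-P.min(0)).round(4),np.percentile(P[:,2],95).round(4))
E
python3 -c "
from look import *
go(.631,.280,.20,98)
look(['side','scene'],[('knob',(.463,-.049),.04,.066,.03),('dish',(.557,-.035),.05,.068,.045)])
"
```

```text
t 15.5167 pos [ 0.4582 -0.0483  0.2198] head 98.3 q [-0.27 -0.35  1.99 -0.    1.5  -1.98] w 1.0 F [ 1.  -0.1  0.1] g 0.0
shift [-218.5  299.8   19.7] turn [-0.  -0.   0.3]
side knob 68 [ 0.4623 -0.0477  0.0502] [0.018  0.0183 0.0203] 0.0588
side dish 258 [ 0.5569 -0.0337  0.0558] [0.0635 0.064  0.0116] 0.0603
scene knob 46 [ 0.4639 -0.0444  0.051 ] [0.0172 0.0168 0.0182] 0.0585
scene dish 217 [ 0.5578 -0.0313  0.056 ] [0.0637 0.0651 0.0118] 0.0614
```

Call:
{"method": "play_rows", "body": {
  "steps": [
    [[-36,50,0,0,0,0],[-55,75,0,0,0,0],[-80,110,0,0,0,0],[-102,140,0,0,0,0],[-124,170,0,0,0,0],[-146,200,0,0,0,0],[-168,230,0,0,0,0],[-190,260,0,0,0,0],[-208,285,0,0,0,0],[-218,300,10,0,0,0],[-218,300,20,0,0,0],[-218,300,20,0,0,0]]
  ]
}}

```text
time: 16.62
tool_pos: [0.6293, 0.2801, 0.1937]
tool_rot: [-0.003, -0.073, 0.997, -0.001]
contact_force: [-0.8, 0.2, -1.0]
gripper_width: 1.0
grasp_force: 0.0
```

```bash
python3 -c "
from look import *
go(.631,.280,.20,98)
look(['wrist'],[('loose',(.631,.28),.026,.046,.045)])
"; ls pics
```

```text
t 16.6167 pos [0.6293 0.2801 0.1937] head 98.4 q [ 0.31  0.23  1.48 -0.    1.44 -1.41] w 1.0 F [-0.8  0.2 -1. ] g 0.0
shift [-1.6 -0.3 -6.3] turn [-0.1 -0.3  0.4]
wrist loose 1573 [0.6315 0.2794 0.0336] [0.0635 0.0631 0.0152] 0.0394
s2.png
s3.png
scene0.npz
scene0.png
scene_15.6.png
side0.npz
side0.png
side_15.5.png
w1.npz
w1.png
w2.png
wrist_16.6.png
```

Call:
{"method": "play_rows", "body": {
  "steps": [
    [[0,0,0,0,0,0],[0,0,0,0,0,0]]
  ]
}}

```text
time: 16.83
tool_pos: [0.6309, 0.279, 0.1984]
tool_rot: [0.0, -0.072, 0.997, -0.0]
contact_force: [-0.1, -0.5, 0.4]
gripper_width: 1.001
grasp_force: 0.0
```

```bash
python3 -c "
from look import *
go(.6315,.2798,.019,98)"
```

```text
t 16.8333 pos [0.6309 0.279  0.1984] head 98.3 q [ 0.31  0.22  1.48 -0.    1.44 -1.41] w 1.001 F [-0.1 -0.5  0.4] g 0.0
shift [ -0.7   0.7 179.4] turn [-0.   0.   0.3]
```

View pics/wrist_16.6.png

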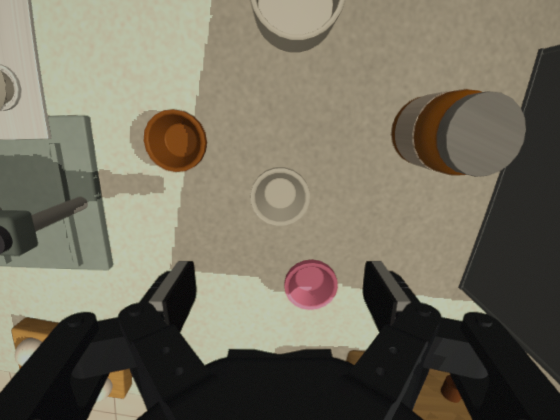

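The wrist view shows the white tapered loose_dish at (280,197), with brown at (176,140), pink at (311,284) and the larger ramekin at (297,10). White, small and tapered with a collar fits the description, so this is the right one. Descending.

Call:
{"method": "play_rows", "body": {
  "steps": [
    [[-1,1,35,0,0,0],[-1,1,75,0,0,0],[-1,1,110,0,0,0],[-1,1,140,0,0,0],[-1,1,160,0,0,0],[-1,1,172,0,0,0],[-1,1,179,0,0,0],[-1,1,179,0,0,0],[-1,1,179,0,0,0],[-1,1,179,0,0,0]]
  ]
}}

```text
time: 17.67
tool_pos: [0.6335, 0.2816, 0.0215]
tool_rot: [0.002, -0.073, 0.997, 0.0]
contact_force: [0.2, -0.6, -0.6]
gripper_width: 1.001
grasp_force: 0.0
```

Call:
{"method": "play_rows", "body": {
  "steps": [
    [[0,0,0,0,0,0],[0,0,0,0,0,0],[0,0,0,0,0,0],[0,0,0,0,0,0],[0,0,0,0,0,0],[0,0,0,0,0,0]]
  ],
  "claw": -1
}}

```text
time: 18.17
tool_pos: [0.6336, 0.2818, 0.0217]
tool_rot: [0.002, -0.073, 0.997, 0.0]
contact_force: [-1.7, -0.8, 5.6]
gripper_width: 0.719
grasp_force: 65.8
```

Call:
{"method": "play_rows", "body": {
  "steps": [
    [[0,0,-5,0,0,0],[0,0,-15,0,0,0],[0,0,-30,0,0,0],[0,0,-55,0,0,0],[0,0,-80,0,0,0],[0,0,-105,0,0,0],[0,0,-120,0,0,0],[0,0,-125,0,0,0],[0,0,-125,0,0,0],[0,0,-125,0,0,0]]
  ]
}}

```text
time: 19.0
tool_pos: [0.6312, 0.281, 0.143]
tool_rot: [-0.001, -0.073, 0.997, -0.0]
contact_force: [-0.3, 0.0, -2.2]
gripper_width: 0.719
grasp_force: 65.5
```

```bash
python3 -c "
from look import *
go(.5573,-.0328,.18,98)
look(['side','wrist'],[('held',(.631,.28),.12,.19,.04)])
p=cv2.imread('pics/side_%.1f.png'%(manip.state()['time']-.1)) if 0 else vision.grab_frame('side')[0]
p2=vision.grab_frame('scene')[0]
K=[]
for n,q in (('side',p),('scene',p2)):
  C=cam(n);c=C[2].T@(np.array([.631,.28,.16])-C[3]);u=C[0]@(c/c[2]);u=u[:2].astype(int);print(n,u)
  x,y=max(u[0]-50,0),max(u[1]-50,0);K.append(cv2.resize(q[y:y+100,x:x+100],(400,400)))
cv2.imwrite('pics/held.png',np.hstack(K))
"
```

```text
t 19.0 pos [0.6312 0.281  0.143 ] head 98.3 q [ 0.31  0.27  1.52 -0.    1.35 -1.41] w 0.719 F [-0.3  0.  -2.2] g 65.5
shift [ 118.6 -299.8  -36.8] turn [-0.  -0.1  0.3]
side held 392 [0.6247 0.2787 0.156 ] [0.0552 0.0768 0.0677] 0.1834
wrist held 14677 [0.6293 0.2792 0.1624] [0.0641 0.0775 0.0552] 0.1828
side [225 142]
scene [363 263]
```

View pics/held.png

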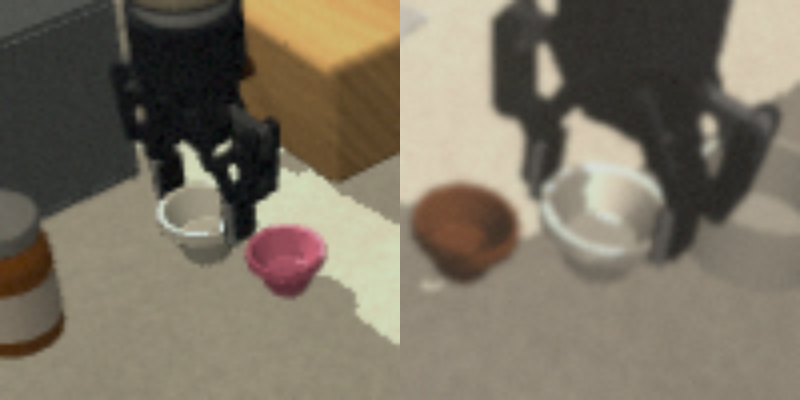

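The held view shows the white dish gripped level at its collar at (200,220) and (605,215), with its neighbours undisturbed. Next I'll carry it to a waypoint beside the press dish and measure both with the wrist camera.

Call:
{"method": "play_rows", "body": {
  "steps": [
    [[6,-10,-10,0,0,0],[15,-28,-25,0,0,0],[28,-50,-35,0,0,0],[42,-75,-37,0,0,0],[56,-100,-37,0,0,0],[70,-125,-37,0,0,0],[82,-148,-37,0,0,0],[92,-167,-37,0,0,0],[98,-178,-37,0,0,0],[101,-183,-37,0,0,0],[101,-183,-37,0,0,0],[101,-183,-37,0,0,0]]
  ]
}}

```text
time: 20.2
tool_pos: [0.5585, 0.086, 0.1807]
tool_rot: [-0.0, -0.073, 0.997, 0.0]
contact_force: [0.2, 0.2, -1.5]
gripper_width: 0.718
grasp_force: 65.6
```

```bash
python3 -c "
from look import *
go(.5573,-.0328,.13,98)
s=manip.state();x,y,z=s['tool_pos']
p,d=vision.grab_frame('wrist');s=manip.state();cv2.imwrite('pics/way.png',p);np.savez('pics/way.npz',p=p,d=d)
w=cloud(d,cam('wrist',s));print(s['tool_pos'])
r=np.hypot(w[...,0]-.557,w[...,1]+.034);m=(w[...,2]>.052)&(w[...,2]<.068)&(r<.045);P=w[m]
print('press',len(P),(P.min(0)+P.max(0))/2,P.max(0)-P.min(0),circ(P))
T=(w-s['tool_pos'])@rot(s['tool_rot']).as_matrix()
v,u=np.mgrid[:420,:560]
# rim top: white-ish pixels near the tool
b=p.min(2)>90
m=b&(np.abs(T[...,1])<.034)&(abs(T[...,0])<.045)&(T[...,2]<.01)&(T[...,2]>-.03);P=T[m]
print('held tool frame',len(P),P.min(0),P.max(0))
for a in np.arange(-.022,.008,.003):
  Q=P[abs(P[:,2]-a)<.0015]
  if len(Q)>20: print(round(a,3),len(Q),np.percentile(Q[:,0],[1,99]).round(4),np.percentile(Q[:,1],[1,99]).round(4))
"
```

```text
t 20.2 pos [0.5585 0.086  0.1807] head 98.3 q [ 0.02 -0.05  1.8   0.    1.39 -1.7 ] w 0.718 F [ 0.2  0.2 -1.5] g 65.6
shift [  18.4 -117.4   50.6] turn [ 0.  -0.   0.3]
[0.55862944 0.08630412 0.18081617]
press 1822 [ 0.55781524 -0.03465829  0.0571643 ] [0.06316724 0.06307328 0.01032061] (array([ 0.55693955, -0.03362056]), np.float64(0.02811502766364902))
held tool frame 11164 [-0.03079437 -0.03278856 -0.01905344] [0.03348189 0.02886491 0.00693286]
-0.019 375 [-0.0282  0.0327] [-0.032   0.0286]
-0.016 3497 [-0.0291  0.0329] [-0.0319  0.0282]
-0.013 1016 [-0.0247  0.0331] [-0.0279  0.0242]
-0.01 844 [-0.0232  0.0332] [-0.0264  0.0231]
-0.007 740 [-0.0222  0.0326] [-0.0251  0.0218]
-0.004 635 [-0.0212  0.0227] [-0.0236  0.0203]
-0.001 557 [-0.0199  0.0214] [-0.0222  0.0189]
0.002 557 [-0.0185  0.0194] [-0.0211  0.0176]
0.005 2930 [-0.0164  0.018 ] [-0.0187  0.0154]
```

View pics/way.png

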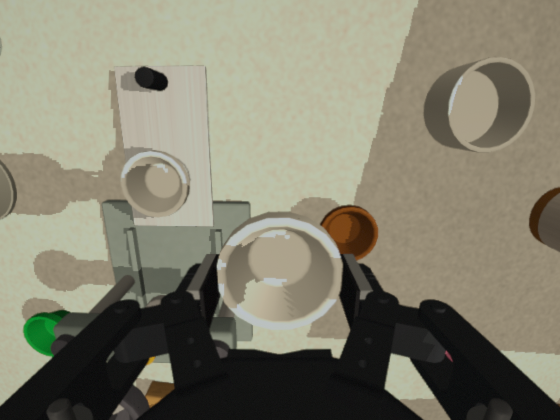

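The waypoint view shows the press dish at (155,183) on the tray and the held dish at (280,270), both clearly visible. The move from here is +16.7, -118 mm in tool axes, then about 121 mm down.

Call:
{"method": "play_rows", "body": {
  "steps": [
    [[2,-15,0,0,0,0],[6,-40,0,0,0,0],[10,-68,0,0,0,0],[13,-92,0,0,0,0],[15,-108,10,0,0,0],[16.7,-116,30,0,0,0],[16.7,-118,50,0,0,0],[16.7,-118,65,0,0,0],[16.7,-118,78,0,0,0],[16.7,-118,85,0,0,0],[16.7,-118,88,0,0,0],[16.7,-118,88,0,0,0]]
  ]
}}

```text
time: 21.25
tool_pos: [0.5589, -0.0331, 0.0924]
tool_rot: [-0.0, -0.073, 0.997, 0.0]
contact_force: [-0.0, 1.3, -2.0]
gripper_width: 0.723
grasp_force: 65.6
```

Call:
{"method": "play_rows", "body": {
  "steps": [
    [[0,0,3,0,0,0],[0,0,6,0,0,0],[0,0,9,0,0,0],[0,0,12,0,0,0],[0,0,15,0,0,0],[0,0,18,0,0,0],[0,0,20,0,0,0],[0,0,22,0,0,0],[0,0,23,0,0,0],[0,0,24,0,0,0],[0,0,24,0,0,0],[0,0,24,0,0,0]]
  ]
}}

```text
time: 22.25
tool_pos: [0.559, -0.0337, 0.069]
tool_rot: [0.0, -0.073, 0.997, -0.0]
contact_force: [-0.4, -0.3, -1.1]
gripper_width: 0.715
grasp_force: 65.7
```

```bash
python3 -c "
from look import *
go(.5573,-.0328,.0597,98)
p,d=vision.grab_frame('side');p2,d2=vision.grab_frame('scene')
cv2.imwrite('pics/nest1.png',np.hstack([cv2.resize(p[190:290,220:320],(400,400),interpolation=2),cv2.resize(p2[170:270,240:340],(400,400),interpolation=2)]))
"
```

```text
t 22.25 pos [ 0.559  -0.0337  0.069 ] head 98.3 q [-0.19  0.06  1.89  0.    1.19 -1.91] w 0.715 F [-0.4 -0.3 -1.1] g 65.7
shift [1.6 1.1 9.3] turn [-0.   0.   0.3]
```

Call:
{"method": "play_rows", "body": {
  "steps": [
    [[0,0,1,0,0,0],[0,0,2,0,0,0],[0,0,3,0,0,0],[0,0,4,0,0,0],[0,0,5,0,0,0],[0,0,6,0,0,0],[0,0,6,0,0,0]]
  ]
}}

```text
time: 22.93
tool_pos: [0.5587, -0.0336, 0.0626]
tool_rot: [-0.0, -0.073, 0.997, 0.0]
contact_force: [0.8, -0.2, -1.3]
gripper_width: 0.723
grasp_force: 65.7
```

Call:
{"method": "play_rows", "body": {
  "steps": [
    [[0,0,0.5,0,0,0],[0,0,1,0,0,0],[0,0,1.5,0,0,0],[0,0,2,0,0,0],[0,0,2,0,0,0],[0,0,2,0,0,0]]
  ]
}}

```text
time: 23.43
tool_pos: [0.5589, -0.0337, 0.0609]
tool_rot: [-0.0, -0.073, 0.997, 0.0]
contact_force: [0.6, 0.7, -2.2]
gripper_width: 0.715
grasp_force: 65.7
```

Call:
{"method": "play_rows", "body": {
  "steps": [
    [[0,0,0.5,0,0,0],[0,0,1,0,0,0],[0,0,1.5,0,0,0],[0,0,1.5,0,0,0],[0,0,1.5,0,0,0]]
  ]
}}

```text
time: 23.85
tool_pos: [0.5591, -0.0336, 0.0597]
tool_rot: [0.0, -0.073, 0.997, -0.0]
contact_force: [-0.6, 0.5, 0.9]
gripper_width: 0.716
grasp_force: 65.8
```

Call:
{"method": "play_rows", "body": {
  "steps": [
    [[0,0,0.5,0,0,0],[0,0,1,0,0,0],[0,0,1,0,0,0],[0,0,1,0,0,0]]
  ]
}}

```text
time: 24.18
tool_pos: [0.5598, -0.0336, 0.0596]
tool_rot: [0.001, -0.073, 0.997, -0.0]
contact_force: [-1.5, 1.3, 4.4]
gripper_width: 0.719
grasp_force: 66.3
```

Call:
{"method": "play_rows", "body": {
  "steps": [
    [[0,0,-1,0,0,0],[0,0,-1,0,0,0],[0,0,-1,0,0,0],[0,0,-1,0,0,0]]
  ],
  "claw": 0.6
}}

```text
time: 24.52
tool_pos: [0.5588, -0.0337, 0.0591]
tool_rot: [-0.0, -0.073, 0.997, -0.0]
contact_force: [-0.2, -0.3, -0.9]
gripper_width: 0.802
grasp_force: 0.0
```

Call:
{"method": "play_rows", "body": {
  "steps": [
    [[0,0,0,0,0,0],[0,0,0,0,0,0],[0,0,0,0,0,0],[0,0,0,0,0,0],[0,0,0,0,0,0],[0,0,-15,0,0,0],[0,0,-40,0,0,0],[0,0,-75,0,0,0],[0,0,-110,0,0,0],[0,0,-140,0,0,0],[0,0,-140,0,0,0],[0,0,-140,0,0,0]]
  ],
  "claw": 1
}}

```text
time: 25.52
tool_pos: [0.5605, -0.034, 0.2025]
tool_rot: [0.003, -0.073, 0.997, -0.001]
contact_force: [-0.8, -0.2, -0.9]
gripper_width: 0.996
grasp_force: 0.0
```

```bash
python3 -c "
from look import *
go(.5573,-.0328,.0597,98)
look(['side','scene'],[('rim',(.557,-.033),.069,.085,.045),('knob',(.463,-.049),.04,.066,.03)])
p,d=vision.grab_frame('side');p2,d2=vision.grab_frame('scene')
cv2.imwrite('pics/nest2.png',np.hstack([cv2.resize(p[190:290,220:320],(400,400),interpolation=2),cv2.resize(p2[170:270,240:340],(400,400),interpolation=2)]))
for n,dd in (('side',d),('scene',d2)):
  w=cloud(dd,cam(n));r=np.hypot(w[...,0]-.557,w[...,1]+.033);P=w[(w[...,2]>.0735)&(w[...,2]<.09)&(r<.04)]
  a=np.linalg.lstsq(np.c_[P[:,:2]-[.557,-.033],np.ones(len(P))],P[:,2],rcond=None)[0];print(n,len(P),'tilt deg',np.rad2deg(a[:2]),'z',a[2])
"
```

```text
t 25.5167 pos [ 0.5605 -0.034   0.2025] head 98.3 q [-0.19 -0.08  1.8  -0.    1.42 -1.91] w 0.996 F [-0.8 -0.2 -0.9] g 0.0
shift [  3.8   1.9 142.8] turn [-0.1  0.3  0.3]
side rim 215 [ 0.5576 -0.0357  0.0737] [0.0622 0.0639 0.0094] 0.0764
side knob 63 [ 0.4622 -0.0469  0.0503] [0.0164 0.0182 0.0191] 0.0589
scene rim 183 [ 0.5594 -0.0341  0.0739] [0.0649 0.0673 0.0097] 0.0772
scene knob 50 [ 0.4661 -0.0445  0.0505] [0.0156 0.019  0.0205] 0.0595
side 117 tilt deg [-0.04711171 -0.48451541] z 0.07503326188758123
scene 108 tilt deg [-0.29224263 -0.0241912 ] z 0.0756946762220804
```

View pics/nest2.png

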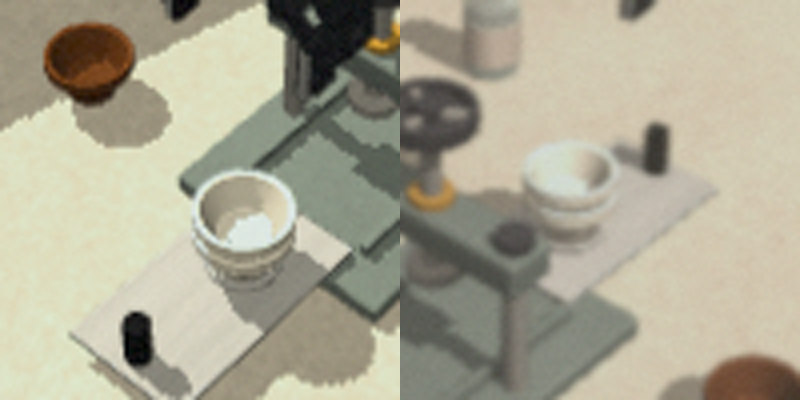

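The view shows the two white dishes nested and level at (245,225) left and (570,185) right. The upper rim is at about 76 mm, the tray is at its stop, and the gripper is well clear. Handing in.

```bash
python3 -c "
from plant import order
print(order.job_done())"
```

```text
the job is handed in; nothing more can be done
None
```

The job is handed in at about 26 s: the screw is raised clear, the tray is pulled to its stop with its dish seated, and the small white dish is nested level in it and released; nothing else on the shelf was knowingly touched.

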